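# Press the next battery cell into the corner of the stacking fixture

### The arm

A 6-joint arm with a two-finger parallel gripper is mounted at the origin on the work surface. World frame = base frame: x ahead of the robot, y to its left, z up, the work surface at z = 0. Lengths are in m, angles in rad, forces in N, time in s.
With the tool pointing down it reaches from about 0.325 to 1 m from the base axis. Payload 5.1 kg.
Tool frame: the origin (TCP) lies between the finger pads; the fingertips stand 17 mm ahead of it and the grasp point (between the pads) lies 2 mm behind it; z points along the fingers, y is the line along which they close (so a half turn about z gives the same grasp; the last joint's range is limited). The gripper opens to 85 mm and grips with 20 to 120 N. Pads are 22 mm wide; open, the fingers measure 114 mm over their backs; the gripper's body (76 mm by 85 mm) begins 54 mm behind the grasp point. The pads swing forward as they close: fully open they stand 13 mm farther back than shut.
Start: joints at [-1.275, 0.124, 1.65, -0, 1.367, -0.083], TCP at [0.24, -0.604, 0.217] pointing down, gripper open.
Joint ranges: [-2.61, 2.61], [-1.02, 2.33], [0.03, 2.71], [-1.35, 4.49], [0.32, 2.68], [-2.91, 2.91]. Speed limits (rad/s): [2.57, 2.57, 3.14, 3.14, 3.14, 3.14].

### API

Orientations are given as a unit quaternion [w, x, y, z].
In Python, from station import status, snapshot, camera_params, hand_in, boxes_of, regions_of gives the robot as it stands.
- The arm moves only by the tool jog_arm, never from a script. Its argument "plan" is a list that holds one entry, the list of rows, each a list of 7 numbers: the shift along the world's x, y, z in mm, then the turn, a rotation vector about the world's x, y, z in rad, then the opening, from 0 (shut) to 1 (fully open). In form: [[[tx, ty, tz, wx, wy, wz, fingers], ...]]. A call has exactly 5 rows; each row shifts and turns the commanded pose from where the row before left it; what a row does not reach is not made up. A row lasts 1/10 s, in which the tool goes at most 50 mm and 8.59 degrees, less where a joint would pass 70% of its speed; a pose out of reach is approached as far as the arm can. A call with a gripper value outside its range is refused whole. The fingers move at their own pace and stop on an object; the grip force is fixed at half the most. Time passes only in rows, so rows that do not move let the fingers close, or fill a call up. It gives the time, the measured TCP pose, the force, the opening and the grip force at its end, in the units of the state.
- status.observe(): the state, without advancing time (a new reading comes with each control period).
- snapshot(name): name is "scene" or "top"; returns the picture (400x640x3 uint8, red, green, blue); there is no depth.
- camera_params(name): a dict with "fx", "fy", "cx", "cy" (pixels), "distortion" ([k1, k2, p1, p2, k3] as OpenCV has them; the pictures are not rectified), "R" (3x3) and "t" (3): a world point X has camera coordinates R X + t. Camera axes: x right, y down, z forward; pixel columns grow to the right and rows downward; lengths in m; the calibration is good to about 2 mm. A picture is of the moment at which its call begins. camera_params takes no time and is no camera call.
- hand_in(): hands the job in; it is judged then, once.
Trained networks look in the newest picture that a camera, given by its name, has taken for a name from the list of things; names that differ only in an ending like _2 or _b are one class to them, and where a whole thing is asked for, a point or a joint stands for the part that bears it (a point fixed in the world has none). Each returns a list of dicts, best first, with "confidence" (0 to 1); they miss things now and then, are a little off and sometimes report something else, mostly with a low value. They report only what shows in the picture. A call takes as long as a camera call. They do not tell look-alikes from the thing itself.
- boxes_of(camera, query): "centre" ([column, row] as shares, 0 to 1, of the picture: columns of its width, rows of its height, amid what is visible of it).
- regions_of(camera, query): "pixels" (400x640 bool, what is visible of it) and "centre" ([column, row] as shares, 0 to 1, of the picture: columns of its width, rows of its height, amid what is visible of it).
The state is a dict: "time_s": time; "joints": joint angles; "joint_vel": joint speeds; "joint_efforts": joint torques, N m; "position": TCP position; "ee_rot": TCP orientation; "contact_force": force on the tool from outside, world axes, zero at the start; "ft_torque": the same for the moment, N m; "finger_gap": opening from 0.0 (shut) to 1.0 (fully open); "gripper_force": force on a finger pad.
Only numpy, scipy, OpenCV 4.12 (cv2) and the standard library are available. Lean on these libraries where they do the work, as an engineer would, in place of code of your own. Each camera call takes 0.05 s, during which the arm holds its last target. There are 200 camera calls.

### The job

Stand the loose battery cell on the fixture plate as the next one in the row, squared up with its terminals alternating (its wide terminal pad on the side away from the fence, because the last cell of the row has its pad next to the fence). Press it firmly into the corner, broad face flat against the last cell and narrow side against the fence at once, and finish with the gripper still holding it pressed against both, as for a colleague who is about to tape it. Do not tip the cell over or ram it into the stops, and leave the tape roll, the mallet and the multimeter where they are.

Things in the scene. Friction and masses are not known exactly. Their poses are not given: they have to be found in the camera images.
- cell: The loose battery cell standing alone on the bench, about 480 g, smooth: an upright blue box with black top, 64 wide (its x), 27 thick (y), 130 high (z) without terminals. Origin: centre of its underside. On top, a flat aluminium pad 20 x 19, 4 high, towards -x and a thin steel stud, 8 across, 10 high, towards +x. Best gripped across the 64 near the top; jerked, it swings between the pads.
- cell_pad (a point): Centre of the top of the loose cell's wide terminal pad: 19 from the cell's mid-axis towards -x, 134 above its underside.
- cell_stud (a point): Top of the loose cell's thin stud: 21 from the cell's mid-axis towards +x, 140 above its underside.
- fixture: Fixed stacking fixture: an aluminium plate 180 (x) by 270 (y) by 12 thick. Origin: centre of its underside, on the bench. The fence runs along its far side (+x), the row of cells stands at its left end (+y); the plate right of the row (-y) is free. The next cell is home when its x, y, z axes are parallel to the fixture's and its origin lies at x 18, y 15.5, z 12 in the fixture's frame.
- fence: The fixture's side fence, a rigid steel bar 240 long and 10 thick standing 80 above the plate (top 92 above the bench), with a foot flange behind it (+x). Its stop face looks to the fixture's -x and lies at x = 50 in the fixture's frame. Origin and axes are those of the fixture.
- row: Three like cells taped one behind the other to an upright end plate, rigid, narrow sides on the fence, tops 142 above the bench, terminals up to 152. The broad face of the last one, the stop for the next cell, looks to the fixture's -y and lies at y = 29 in the fixture's frame, x -14 to 50. That cell's wide pad is at its fence end. Origin and axes are those of the fixture.
- seat_corner (a point): The corner point on top of the fixture plate (12 above the bench) where the fence's stop face and the last cell's broad face meet. Its axes are the fixture's: +x into the fence, +y into the row.
- tape_roll: Bystander: cream roll of tape lying flat, 104 across, 45 high. Origin: centre of its underside.
- mallet: Bystander: mallet with a dark head and a red handle lying on the bench. Origin on its underside, near its middle.
- multimeter: Bystander: orange and black multimeter lying face up, 70 x 140 x 36. Origin: centre of its underside.
Things that resemble listed ones, but are neither listed nor needed, are in the scene too. Of the things like the cell, leave any that is brown or white; of the rest the smaller one is meant.

How it is judged:
By the outcome, as a careful person would: the job done as asked, in the order asked, and still so for the second after the job is handed in, while the arm keeps its last pose, push and grip.
It also fails if it takes over 48 s, if anything falls off the work surface, if the arm or the gripper's body presses on something with over 40 N, if the wrist force passes 120 N, or if a joint passes its speed limit or range.

## Working session

There is one attempt and no reset: what is moved stays moved. The work goes in short steps, Python scripts to look and compute and a tool call to move; the robot and the scene stay as the last step left them, time stands still between calls to the robot, and variables do not carry over. Pictures are saved under pics/ and viewed, at most 10 in all, crops included, and the job is handed in when it is done.

Besides the shell and the picture viewer there is one more tool, called after ">>>" by a JSON object that holds its "fn" and its "kwargs". jog_arm: Moves the arm, as the interface text tells. Its arguments: {"type":"object","properties":{"plan":{"type":"array","items":{"type":"array","items":{"type":"array","items":{"type":"number"}}}}},"required":["plan"]}

```bash
mkdir -p pics; cat > h.py <<'E'
import numpy as np, cv2
from station import *
def cam(n):
    p=camera_params(n);K=np.array([[p['fx'],0,p['cx']],[0,p['fy'],p['cy']],[0,0,1.]])
    return K,np.array(p['distortion'],float),np.array(p['R'],float),np.array(p['t'],float)
def ray(n,uv):
    K,d,R,t=cam(n);q=cv2.undistortPoints(np.array([[uv]],float),K,d)[0,0]
    return -R.T@t,R.T@np.array([q[0],q[1],1])
def atz(n,uv,z):
    o,v=ray(n,uv);return o+v*(z-o[2])/v[2]
def tri(a,b):
    (o,v),(p,w)=ray('scene',a),ray('top',b)
    s=np.linalg.lstsq(np.c_[v,-w],p-o,rcond=None)[0]
    A,B=o+s[0]*v,p+s[1]*w
    return (A+B)/2,np.linalg.norm(A-B)
def proj(n,X):
    K,d,R,t=cam(n);return cv2.projectPoints(np.array(X,float).reshape(-1,3),cv2.Rodrigues(R)[0],t,K,d)[0][:,0]
E
python3 - <<'E'
from h import *
for n in('scene','top'):
    im=snapshot(n);cv2.imwrite(f'pics/{n}0.png',im[...,::-1]);np.save(n+'.npy',im)
    print(n,-cam(n)[2].T@cam(n)[3])
    for q in('cell','cell_pad','cell_stud','row','fence','fixture','tape_roll','mallet','multimeter'):
        print(q,[(np.round(np.array(b['centre'])*[640,400],1).tolist(),round(b['confidence'],2)) for b in boxes_of(n,q)])
E
```

```text
scene [1.1118775  0.54208331 1.0323251 ]
cell [([233.6, 136.5], 0.92), ([272.2, 94.8], 0.9), ([197.9, 171.7], 0.89), ([251.1, 155.7], 0.69)]
cell_pad [([200.6, 170.6], 0.96), ([274.1, 97.9], 0.96), ([237.4, 135.5], 0.87), ([251.7, 157.4], 0.77)]
cell_stud [([249.6, 155.4], 0.94), ([196.2, 168.9], 0.88), ([275.8, 99.9], 0.77), ([233.4, 139.0], 0.63)]
row [([369.0, 254.9], 0.75), ([342.7, 253.5], 0.66)]
fence [([332.6, 261.2], 0.78), ([250.1, 155.6], 0.33)]
fixture [([344.1, 255.2], 0.72)]
tape_roll [([213.6, 217.1], 0.82)]
mallet [([319.3, 157.5], 0.55)]
multimeter [([444.4, 276.7], 0.69)]
top [1.82429641e-01 8.26914452e-04 1.67602375e+00]
cell [([410.0, 214.9], 0.91), ([439.1, 222.2], 0.86), ([429.3, 160.3], 0.75), ([447.4, 287.9], 0.55), ([281.7, 188.6], 0.38)]
cell_pad [([408.5, 214.3], 0.94), ([426.9, 163.7], 0.75), ([453.6, 290.8], 0.63), ([434.8, 222.4], 0.6)]
cell_stud [([449.8, 289.4], 0.87), ([435.5, 226.8], 0.81), ([409.5, 215.6], 0.73), ([428.1, 165.7], 0.57)]
row [([256.5, 177.1], 0.69)]
fence [([292.7, 169.9], 0.74)]
fixture [([282.4, 190.0], 0.57), ([410.2, 214.5], 0.57)]
tape_roll [([377.8, 144.9], 0.56)]
mallet [([361.6, 266.8], 0.96)]
multimeter [([200.6, 219.9], 0.85)]
```

View pics/scene0.png

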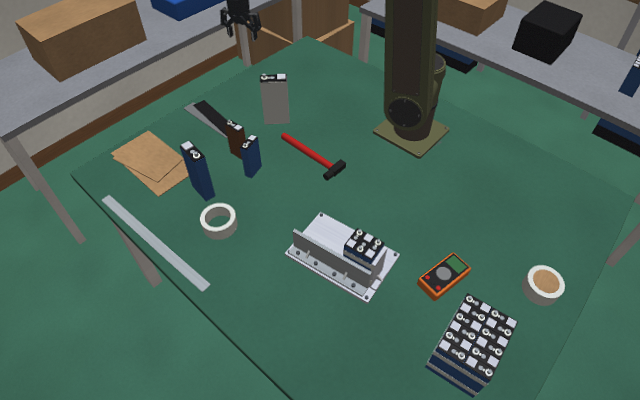

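View pics/top0.png

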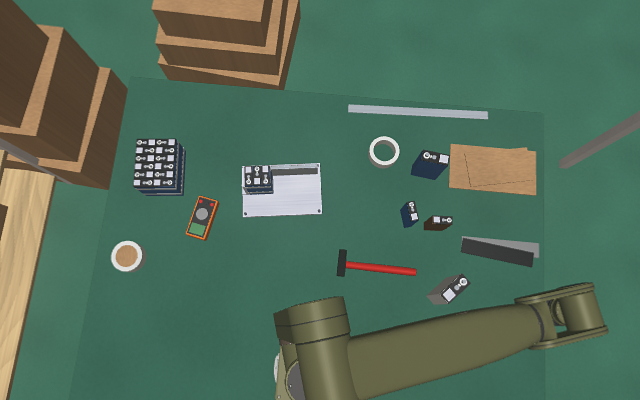

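```bash
python3 - <<'E'
from h import *
def crop(n,c,w,h,s):
    im=np.load(n+'.npy')[c[1]:c[1]+h,c[0]:c[0]+w,::-1]
    return cv2.resize(im,None,fx=s,fy=s,interpolation=cv2.INTER_CUBIC)
cv2.imwrite('pics/cells.png',np.hstack([crop('scene',(220,120),50,70,8),crop('top',(390,190),50,70,8)]))
cv2.imwrite('pics/fix.png',np.vstack([crop('scene',(280,205),133,100,6)[:, :798][:330*2],]) [:600])
cv2.imwrite('pics/fixt.png',crop('top',(235,150),100,75,8))
E
```

```text
(no output)
```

View pics/cells.png

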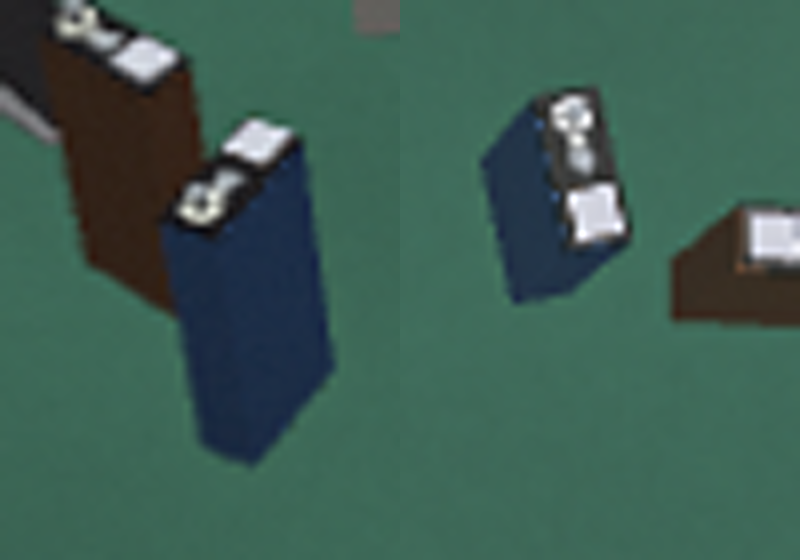

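View pics/fix.png

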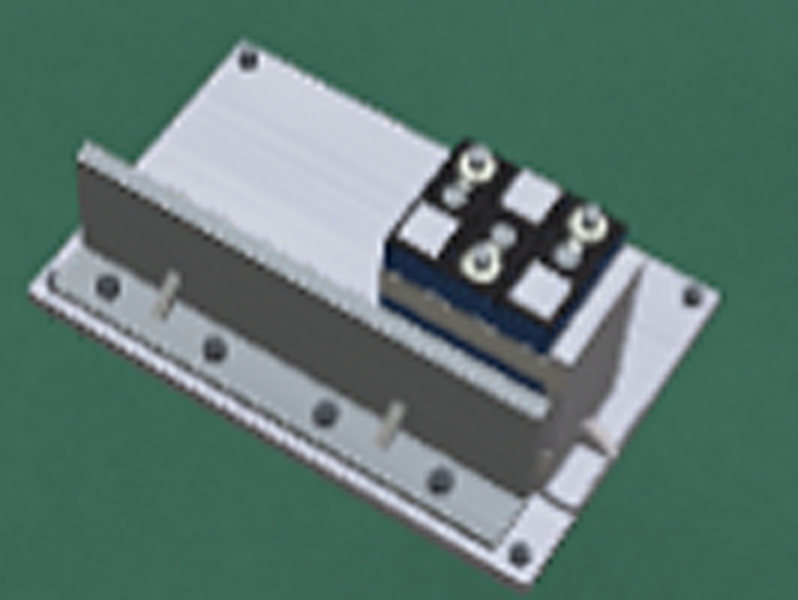

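View pics/fixt.png

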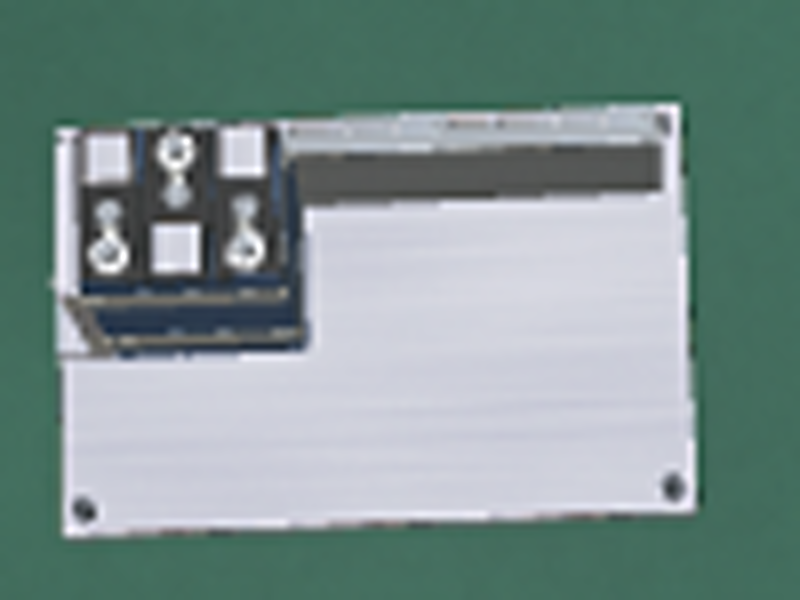

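The loose blue cells are the small one (scene 251,155 / top 410,214) and a larger blue one (scene 198,171 / top 430,160). The brown one (top 438,222) and the white one (top 447,288) are excluded. The smaller blue cell at top 410,214 fits, and the crop confirms blue sides, a pad and a stud. The row's last cell has its pad at the fence end (top ≈265,169).

```bash
cat > fit.py <<'E'
from h import *
from scipy.optimize import least_squares
def un(c,s,pts): return (np.array(pts,float)+.5)/s-.5+np.array(c)
def fit(M,obs,x0):
    M=np.array(M,float)
    def f(p):
        c,s=np.cos(p[3]),np.sin(p[3]);X=M@np.array([[c,s,0],[-s,c,0],[0,0,1]])+p[:3]
        return np.concatenate([(proj(n,X[i])-o).ravel() for n,i,o in obs])
    r=least_squares(f,x0,loss='soft_l1');return r.x,f(r.x).reshape(-1,2)
E
python3 - <<'E'
from fit import *
a,b=.032,.0135
M=[[-.019,0,.134],[.021,0,.140],[-a,-b,.13],[a,-b,.13],[a,b,.13],[-a,b,.13],[-a,-b,0],[a,-b,0],[a,b,0],[-a,b,0]]
ps=un((220,120),8,[(259,141),(201,199)]);pt=un((390,190),8,[(197,212),(173,114)])
for k in(0,1): print(tri(ps[k],pt[k]))
P=tri(ps[0],pt[0])[0];S=tri(ps[1],pt[1])[0];yaw=np.arctan2(*(S-P)[1::-1])
# top: stud end up(+x world)
ot=un((390,190),8,[(197,212),(173,114),(140,98),(197,88),(231,238),(172,248),(82,160),(113,303),(172,293)])
os=un((220,120),8,[(259,141),(201,199),(165,225),(210,238),(303,140),(255,466),(335,368),(202,440)])
obs=[('top',[0,1,4,3,2,5,8,9,6],ot),('scene',[0,1,4,3,2,5,8,9,6][:0]+[0,1],os[:2])]
x,r=fit(M,obs,[*((P+S)/2*[1,1,0]),yaw]);print('cell',x.round(4),'\n',r.round(1))
X=np.array(M)@np.array([[np.cos(x[3]),np.sin(x[3]),0],[-np.sin(x[3]),np.cos(x[3]),0],[0,0,1]])+x[:3]
print('model in scene crop',((proj('scene',X)-[220,120]+.5)*8-.5).round().tolist())
F=[[-.09,-.135,.012],[-.09,.135,.012],[.09,.135,.012],[.09,-.135,.012],[-.014,.029,.142],[.05,.029,.142],[-.014,.11,.142],[.05,.11,.142]]
os=un((280,205),6,[(242,38),(720,293),(528,583),(29,290),(467,138),(384,243),(628,230),(545,350)])
ot=un((235,150),8,[(697,512),(64,537),(55,128),(685,103),(285,277),(281,128),(78,284),(79,128)])
for k in(0,1,2,3,4,6): print(k,tri(os[k],ot[k]))
c=sum(tri(os[k],ot[k])[0] for k in range(4))/4
x,r=fit(F,[('top',[0,1,2,3,4,6],ot[[0,1,2,3,4,6]]),('scene',list(range(8)),os)],[c[0],c[1],0,0]);print('fix',x.round(4),'\n',r.round(1))
E
```

```text
(array([ 0.50091561, -0.28106919,  0.1310488 ]), np.float64(0.0013030390589900576))
(array([ 0.5394673 , -0.26983465,  0.13371519]), np.float64(0.00045829119019835765))
cell [ 0.5198 -0.2764 -0.0046  0.2749] 
 [[-0.1  0.1]
 [ 0.4 -0.3]
 [-0.9 -0.2]
 [ 0.2 -0.5]
 [ 0.5  0.3]
 [-0.5  0.5]
 [-0.4  0.1]
 [-0.2  0.3]
 [ 0.2  0.2]
 [-0.4  0.4]
 [-0.3 -0.4]]
model in scene crop [[256.0, 144.0], [198.0, 196.0], [245.0, 122.0], [157.0, 222.0], [216.0, 243.0], [304.0, 142.0], [281.0, 353.0], [199.0, 453.0], [255.0, 474.0], [335.0, 374.0]]
0 (array([0.50556898, 0.00968699, 0.01150495]), np.float64(0.0009085860125774936))
1 (array([0.46941705, 0.2765189 , 0.01128341]), np.float64(0.000677285320348344))
2 (array([0.64767993, 0.30184197, 0.01389516]), np.float64(0.000774529901377328))
3 (array([0.68446498, 0.03309279, 0.00983079]), np.float64(0.00345358056263891))
4 (array([0.55889774, 0.18230792, 0.13960521]), np.float64(0.0034525820374220312))
6 (array([0.54945098, 0.26272338, 0.13823185]), np.float64(0.0005881703321317256))
fix [ 0.5772  0.1555 -0.0025  0.1331] 
 [[ 0.1 -0. ]
 [-0.2 -0.1]
 [ 0.5  0.1]
 [-0.6  0.3]
 [-0.5  0.1]
 [-0.1  0.2]
 [ 0.1  0.5]
 [-0.1  0.6]
 [-0.4  0.9]
 [-0.4  0. ]
 [-0.8  0.1]
 [-0.3 -0.3]
 [ 0.1 -0.5]
 [ 1.2 -2.4]]
```

```bash
python3 - <<'E'
from h import *
from scipy.spatial.transform import Rotation as Ro
s=status.observe();print(s['time_s'],s['position'],s['ee_rot'],s['contact_force'],s['finger_gap'])
q=np.array(s['ee_rot']);R=Ro.from_quat(q[[1,2,3,0]]).as_matrix();print(R.round(3))
print('tool y angle',np.arctan2(R[1,1],R[0,1]))
print('brown pad',tri((237.4,135.5),(434.8,222.4)),'roll',atz('top',(380,147),.045))
E
```

```text
1.0 [ 0.24034519 -0.60392266  0.21724772] [1.76896604e-05 9.82114672e-01 1.88283750e-01 6.68516302e-06] [-0.26386907 -0.18180906  0.85185056] 1.001606618103619
[[ 0.929  0.37   0.   ]
 [ 0.37  -0.929 -0.   ]
 [ 0.     0.    -1.   ]]
tool y angle -1.1919676307748313
brown pad (array([ 0.49716823, -0.35858567,  0.0886806 ]), np.float64(0.004859084759949044)) roll [ 0.74910523 -0.16825111  0.045     ]
```

>>> {"fn": "jog_arm", "kwargs": {"plan": [[[28,32.8,2,0,0,0.1467,1],[28,32.8,2,0,0,0.1467,1],[28,32.8,2,0,0,0.1467,1],[28,32.8,2,0,0,0.1467,1],[28,32.8,2,0,0,0.1467,1]]]}}

```text
time_s: 1.5
position: [0.3812, -0.4386, 0.2275]
ee_rot: [0.0, 0.848, 0.53, 0.0]
contact_force: [1.2, 0.1, -0.1]
finger_gap: 1.003
gripper_force: 0.0
```

>>> {"fn": "jog_arm", "kwargs": {"plan": [[[28,32.8,0,0,0,0.1467,1],[28,32.8,0,0,0,0.1467,1],[28,32.8,0,0,0,0.1467,1],[28,32.8,0,0,0,0.1467,1],[28,32.8,0,0,0,0.1467,1]]]}}

```text
time_s: 2.0
position: [0.5213, -0.2744, 0.2275]
ee_rot: [0.0, 0.601, 0.799, -0.0]
contact_force: [0.0, -1.3, -0.2]
finger_gap: 1.001
gripper_force: 0.0
```

>>> {"fn": "jog_arm", "kwargs": {"plan": [[[0,0,0,0,0,0,1],[0,0,0,0,0,0,1],[0,0,0,0,0,0,1],[0,0,0,0,0,0,1],[0,0,0,0,0,0,1]]]}}

```text
time_s: 2.5
position: [0.5197, -0.277, 0.2272]
ee_rot: [-0.0, 0.604, 0.797, -0.0]
contact_force: [-0.6, -0.4, -1.0]
finger_gap: 0.998
gripper_force: 0.0
```

>>> {"fn": "jog_arm", "kwargs": {"plan": [[[0,0,-25,0,0,0,1],[0,0,-30,0,0,0,1],[0,0,-30,0,0,0,1],[0,0,-22,0,0,0,1],[0,0,-10,0,0,0,1]]]}}

```text
time_s: 3.0
position: [0.5185, -0.2757, 0.1074]
ee_rot: [-0.002, 0.604, 0.797, -0.0]
contact_force: [-0.1, -1.0, -0.0]
finger_gap: 0.997
gripper_force: 0.0
```

```bash
python3 - <<'E'
from h import *
t=snapshot('top');s=snapshot('scene')
print(status.observe()['position'],status.observe()['contact_force'])
f=lambda im,c:cv2.resize(im[c[1]:c[1]+75,c[0]:c[0]+50,::-1],None,fx=8,fy=8,interpolation=cv2.INTER_CUBIC)
cv2.imwrite('pics/grasp.png',np.hstack([f(s,(225,110)),f(t,(390,190))]))
E
```

```text
[ 0.51909894 -0.27580111  0.10853575] [-0.6167419   0.39279366  0.73917213]
```

View pics/grasp.png

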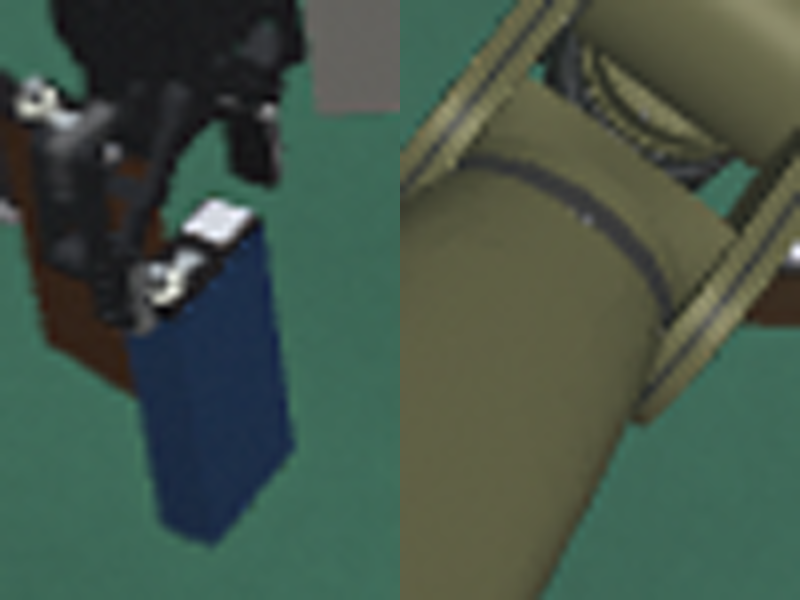

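```bash
python3 - <<'E'
from h import *
c=np.array([.5191,-.2758,0]);u=np.array([np.cos(.274),np.sin(.274),0]);
for z in(.09,.104,.117,.13,.15,.16):
  print(z,[((proj('scene',c+k*u+[0,0,z])[0]-[225,110]+.5)*8-.5).round().tolist() for k in(-.0425,.0425,-.057,.057)])
E
```

```text
0.09 [[260.0, 262.0], [145.0, 396.0], [279.0, 240.0], [125.0, 419.0]]
0.104 [[257.0, 236.0], [141.0, 370.0], [276.0, 214.0], [120.0, 394.0]]
0.117 [[253.0, 211.0], [136.0, 345.0], [272.0, 190.0], [116.0, 369.0]]
0.13 [[250.0, 187.0], [132.0, 321.0], [269.0, 165.0], [111.0, 344.0]]
0.15 [[244.0, 148.0], [125.0, 282.0], [264.0, 126.0], [104.0, 306.0]]
0.16 [[242.0, 128.0], [122.0, 262.0], [261.0, 106.0], [100.0, 286.0]]
```

>>> {"fn": "jog_arm", "kwargs": {"plan": [[[0,0,-4,0,0,0,1],[0,0,-4,0,0,0,1],[0,0,0,0,0,0,1],[0,0,0,0,0,0,0.75],[0,0,0,0,0,0,0.7]]]}}

```text
time_s: 3.6
position: [0.5206, -0.2765, 0.1036]
ee_rot: [0.001, 0.603, 0.797, -0.0]
contact_force: [1.8, -1.1, -2.1]
finger_gap: 0.722
gripper_force: 65.8
```

>>> {"fn": "jog_arm", "kwargs": {"plan": [[[0,0,0,0,0,0,0.6],[0,0,0,0,0,0,0.5],[0,0,0,0,0,0,0.3],[0,0,0,0,0,0,0],[0,0,0,0,0,0,0]]]}}

```text
time_s: 4.1
position: [0.5207, -0.2765, 0.1035]
ee_rot: [0.001, 0.603, 0.797, -0.0]
contact_force: [-2.6, 0.1, 5.8]
finger_gap: 0.718
gripper_force: 66.9
```

```bash
python3 - <<'E'
from h import *
s=snapshot('scene');np.save('g.npy',s)
f=lambda im,c:cv2.resize(im[c[1]:c[1]+75,c[0]:c[0]+50,::-1],None,fx=8,fy=8,interpolation=cv2.INTER_CUBIC)
cv2.imwrite('pics/grasp2.png',f(s,(225,110)))
E
```

```text
(no output)
```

View pics/grasp2.png

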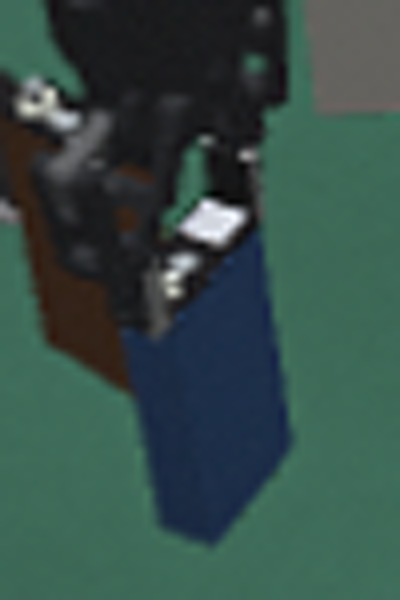

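```bash
python3 - <<'E'
from h import *
c=np.array([.5205,-.2765,0]);u=np.array([np.cos(.274),np.sin(.274),0]);v=np.array([-u[1],u[0],0])
for z in(0,.09,.1,.11,.12,.13,.14,.155):
  print(z,[((proj('scene',c+k*u+w*v+[0,0,z])[0]-[225,110]+.5)*8-.5).round().tolist() for k,w in((.032,.0135),(.032,-.0135),(-.032,.0135),(.032,.011),(.045,.011))])
E
python3 - <<'E'
import sys;sys.path.insert(0,'.')
from h import *
im=np.load('g.npy')
print(im[140:162,240:250].sum(2))
print([im[r,c].tolist() for r,c in((149,243),(152,243),(154,243),(158,243),(170,246))])
E
```

```text
0 [[212.0, 547.0], [156.0, 526.0], [293.0, 447.0], [207.0, 545.0], [190.0, 566.0]]
0.09 [[185.0, 390.0], [127.0, 369.0], [271.0, 289.0], [180.0, 388.0], [162.0, 410.0]]
0.1 [[182.0, 372.0], [124.0, 350.0], [269.0, 270.0], [177.0, 370.0], [159.0, 391.0]]
0.11 [[179.0, 353.0], [120.0, 332.0], [266.0, 252.0], [174.0, 351.0], [155.0, 372.0]]
0.12 [[176.0, 334.0], [117.0, 313.0], [264.0, 233.0], [171.0, 332.0], [152.0, 354.0]]
0.13 [[173.0, 315.0], [113.0, 294.0], [261.0, 214.0], [167.0, 313.0], [149.0, 335.0]]
0.14 [[170.0, 296.0], [110.0, 275.0], [259.0, 194.0], [164.0, 294.0], [145.0, 315.0]]
0.155 [[165.0, 267.0], [104.0, 245.0], [255.0, 165.0], [159.0, 265.0], [140.0, 286.0]]
[[127 131 112  91  86  96  95  92  83 103]
 [ 80  99  98 110  95  93 114 210 239 149]
 [ 84 105  96  87 184 128 392 551 581 358]
 [ 87  81  77 115 185 138 330 511 443 236]
 [ 90  82 106 214 239 405 693 453 135  91]
 [ 87  80  75 203 234 365 438 245  82 102]
 [ 97  89  75 200 232 299 613 380  91  92]
 [ 80  74  84 168 228 218 210 135  83 123]
 [ 82  81  92 138 224 186 114  95 127 147]
 [117  96  90 142 221 223 137 178 142 144]
 [ 91  83  70 103 214 250 170 130 143 150]
 [160 141 105 146 218 190 128 144 150 148]
 [138 140 135 152 181 152 138 150 148 147]
 [130 139 136 132 137 140 135 148 149 143]
 [118 139 142 140 135 139 137 149 147 148]
 [122 132 136 136 136 138 136 145 151 148]
 [112 132 138 135 134 142 135 138 144 150]
 [106 137 140 141 134 138 133 139 144 147]
 [139 126 140 136 137 134 132 136 141 148]
 [251 173 140 138 135 135 138 137 149 151]
 [268 227 157 133 139 140 139 134 145 147]
 [264 249 172 134 142 137 139 140 139 145]]
[[47, 47, 48], [34, 48, 70], [28, 44, 68], [27, 42, 67], [25, 42, 66]]
```

The pads hold only about the top 12 mm of the cell (tip ≈ crop 155,335). There is still clear space between the palm and the terminals, so I'll regrip 11 mm deeper.

>>> {"fn": "jog_arm", "kwargs": {"plan": [[[0,0,0,0,0,0,1],[0,0,0,0,0,0,1],[0,0,-5,0,0,0,1],[0,0,-5,0,0,0,1],[0,0,-1,0,0,0,1]]]}}

```text
time_s: 4.65
position: [0.5197, -0.2754, 0.0897]
ee_rot: [-0.001, 0.604, 0.797, -0.0]
contact_force: [-0.4, -0.6, -0.0]
finger_gap: 0.998
gripper_force: 0.0
```

>>> {"fn": "jog_arm", "kwargs": {"plan": [[[0,0,0,0,0,0,0.7],[0,0,0,0,0,0,0.6],[0,0,0,0,0,0,0.5],[0,0,0,0,0,0,0],[0,0,0,0,0,0,0]]]}}

```text
time_s: 5.15
position: [0.5204, -0.2761, 0.0914]
ee_rot: [0.0, 0.604, 0.797, -0.0]
contact_force: [-2.0, -0.9, 1.1]
finger_gap: 0.734
gripper_force: 68.3
```

>>> {"fn": "jog_arm", "kwargs": {"plan": [[[0,0,2,0,0,0,0],[0,0,4,0,0,0,0],[0,0,6,0,0,0,0],[0,0,8,0,0,0,0],[0,0,8,0,0,0,0]]]}}

```text
time_s: 5.65
position: [0.5203, -0.2759, 0.1198]
ee_rot: [-0.0, 0.604, 0.797, 0.0]
contact_force: [0.8, 0.1, -5.3]
finger_gap: 0.736
gripper_force: 67.6
```

>>> {"fn": "jog_arm", "kwargs": {"plan": [[[0.7,5,8,0,0,0,0],[1.4,10,8,0,0,0,0],[2.2,15,7,0,0,0,0],[2.9,20,5,0,0,0,0],[3.6,25,2,0,0,0,0]]]}}

```text
time_s: 6.15
position: [0.5316, -0.1996, 0.1505]
ee_rot: [0.001, 0.604, 0.797, 0.0]
contact_force: [0.4, 0.1, -5.3]
finger_gap: 0.729
gripper_force: 67.7
```

>>> {"fn": "jog_arm", "kwargs": {"plan": [[[4.3,30,0,0,0,-0.014,0],[4.3,30,0,0,0,-0.014,0],[4.3,30,0,0,0,-0.014,0],[4.3,30,0,0,0,-0.014,0],[4.3,30,0,0,0,-0.014,0]]]}}

```text
time_s: 6.65
position: [0.5524, -0.0484, 0.1496]
ee_rot: [-0.0, 0.631, 0.776, 0.0]
contact_force: [-0.0, 0.1, -4.6]
finger_gap: 0.731
gripper_force: 67.6
```

>>> {"fn": "jog_arm", "kwargs": {"plan": [[[4.3,30,0,0,0,-0.014,0],[4.3,30,0,0,0,-0.014,0],[4,28,0,0,0,-0.014,0],[3.6,25,0,0,0,-0.014,0],[3.1,22,0,0,0,-0.0146,0]]]}}

```text
time_s: 7.15
position: [0.5713, 0.0868, 0.1496]
ee_rot: [-0.0, 0.658, 0.753, 0.0]
contact_force: [0.0, -0.4, -5.6]
finger_gap: 0.734
gripper_force: 67.6
```

>>> {"fn": "jog_arm", "kwargs": {"plan": [[[2.9,20,0,0,0,0,0],[2.4,17,0,0,0,0,0],[1.9,13,0,0,0,0,0],[1.4,10,0,0,0,0,0],[0.7,5,0,0,0,0,0]]]}}

```text
time_s: 7.65
position: [0.5812, 0.15, 0.1493]
ee_rot: [-0.0, 0.658, 0.753, -0.0]
contact_force: [-0.4, -1.2, -5.9]
finger_gap: 0.733
gripper_force: 67.6
```

>>> {"fn": "jog_arm", "kwargs": {"plan": [[[0,0,0,0,0,0,0],[0,0,0,0,0,0,0],[0,0,0,0,0,0,0],[0,0,0,0,0,0,0],[0,0,0,0,0,0,0]]]}}

```text
time_s: 8.15
position: [0.5813, 0.1486, 0.1492]
ee_rot: [0.0, 0.658, 0.753, -0.0]
contact_force: [0.4, -0.0, -5.4]
finger_gap: 0.731
gripper_force: 67.6
```

```bash
python3 - <<'E'
from h import *
s=snapshot('scene');np.save('p.npy',s)
cv2.imwrite('pics/place.png',cv2.resize(s[190:290,280:413,::-1],None,fx=6,fy=6,interpolation=cv2.INTER_CUBIC))
E
```

```text
(no output)
```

View pics/place.png

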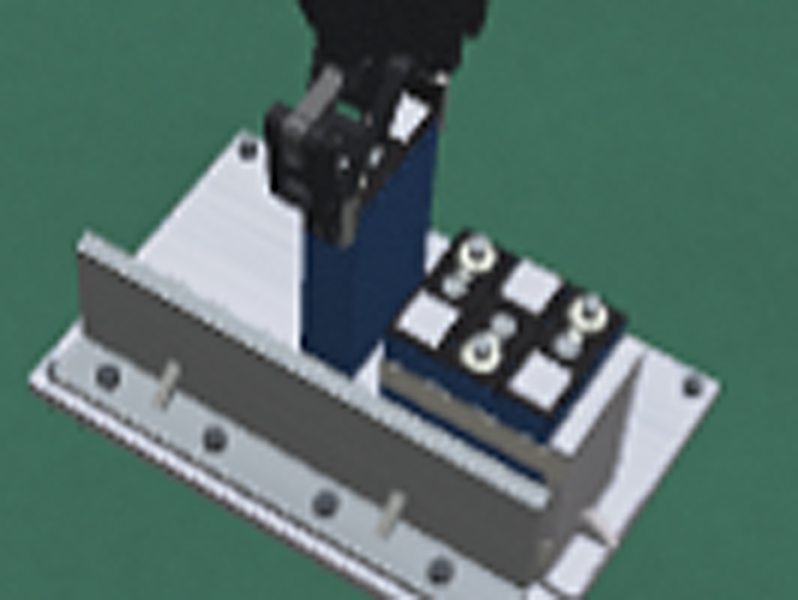

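>>> {"fn": "jog_arm", "kwargs": {"plan": [[[0,0,-8,0,0,0,0],[0,0,-12,0,0,0,0],[0,0,-12,0,0,0,0],[0,0,-8,0,0,0,0],[0,0,-3,0,0,0,0]]]}}

```text
time_s: 8.7
position: [0.5799, 0.1489, 0.1038]
ee_rot: [-0.001, 0.658, 0.753, -0.001]
contact_force: [-0.4, -0.7, -5.3]
finger_gap: 0.73
gripper_force: 67.6
```

>>> {"fn": "jog_arm", "kwargs": {"plan": [[[0,0,0,0,0,0,0],[0,0,-1,0,0,0,0],[0,0,-0.5,0,0,0,0],[0,0,-0.5,0,0,0,0],[0,0,0,0,0,0,0]]]}}

```text
time_s: 9.2
position: [0.5814, 0.1491, 0.1045]
ee_rot: [0.0, 0.658, 0.753, 0.0]
contact_force: [-0.5, 0.0, -5.2]
finger_gap: 0.728
gripper_force: 67.6
```

>>> {"fn": "jog_arm", "kwargs": {"plan": [[[0,0,-0.4,0,0,0,0],[0,0,-0.4,0,0,0,0],[0,0,0,0,0,0,0],[0,0,0,0,0,0,0],[0,0,0,0,0,0,0]]]}}

```text
time_s: 9.7
position: [0.5813, 0.1491, 0.1035]
ee_rot: [0.0, 0.658, 0.753, 0.0]
contact_force: [0.9, 0.1, -5.0]
finger_gap: 0.732
gripper_force: 67.7
```

>>> {"fn": "jog_arm", "kwargs": {"plan": [[[0,0,-0.4,0,0,0,0],[0,0,-0.4,0,0,0,0],[0,0,0,0,0,0,0],[0,0,0,0,0,0,0],[0,0,0,0,0,0,0]]]}}

```text
time_s: 10.2
position: [0.5815, 0.1492, 0.1034]
ee_rot: [0.0, 0.658, 0.753, 0.0]
contact_force: [-3.5, 0.4, 2.5]
finger_gap: 0.738
gripper_force: 68.5
```

>>> {"fn": "jog_arm", "kwargs": {"plan": [[[1,2.3,0.5,0,0,0,0],[2,5,0,0,0,0,0],[2.5,5,0,0,0,0,0],[2,5,0,0,0,0,0],[1,2,0,0,0,0,0]]]}}

```text
time_s: 10.7
position: [0.5902, 0.1689, 0.1034]
ee_rot: [0.0, 0.658, 0.753, 0.0]
contact_force: [-1.9, -2.3, 1.6]
finger_gap: 0.735
gripper_force: 68.6
```

>>> {"fn": "jog_arm", "kwargs": {"plan": [[[0,0,0,0,0,0,0],[0.5,0.07,0,0,0,0,0],[0.5,0.07,0,0,0,0,0],[0,0,0,0,0,0,0],[0,0,0,0,0,0,0]]]}}

```text
time_s: 11.2
position: [0.5905, 0.1687, 0.1034]
ee_rot: [-0.0, 0.658, 0.753, -0.0]
contact_force: [-2.5, -1.0, 4.5]
finger_gap: 0.737
gripper_force: 68.8
```

>>> {"fn": "jog_arm", "kwargs": {"plan": [[[0,0,0.4,0,0,0,0],[-0.1,1,0,0,0,0,0],[-0.1,1,0,0,0,0,0],[-0.1,0.7,0,0,0,0,0],[0,0,0,0,0,0,0]]]}}

```text
time_s: 11.7
position: [0.5908, 0.1711, 0.1034]
ee_rot: [0.0, 0.658, 0.753, 0.0]
contact_force: [-0.9, -3.0, 0.2]
finger_gap: 0.735
gripper_force: 68.4
```

>>> {"fn": "jog_arm", "kwargs": {"plan": [[[0.7,0.1,0,0,0,0,0],[0.7,0.1,0,0,0,0,0],[0.5,0.07,0,0,0,0,0],[0,0,0,0,0,0,0],[0,0,0,0,0,0,0]]]}}

```text
time_s: 12.2
position: [0.5921, 0.1717, 0.1034]
ee_rot: [-0.0, 0.658, 0.753, -0.0]
contact_force: [-2.4, -1.5, 2.1]
finger_gap: 0.732
gripper_force: 68.6
```

>>> {"fn": "jog_arm", "kwargs": {"plan": [[[-0.1,0.7,0,0,0,0,0],[-0.1,0.7,0,0,0,0,0],[0,0,0,0,0,0,0],[0,0,0,0,0,0,0],[0,0,0,0,0,0,0]]]}}

```text
time_s: 12.7
position: [0.5924, 0.1729, 0.1034]
ee_rot: [0.0, 0.658, 0.753, 0.0]
contact_force: [0.3, -2.3, -0.3]
finger_gap: 0.735
gripper_force: 68.3
```

>>> {"fn": "jog_arm", "kwargs": {"plan": [[[0.6,0.1,0,0,0,0,0],[0.6,0.1,0,0,0,0,0],[0,0,0,0,0,0,0],[0,0,0,0,0,0,0],[0,0,0,0,0,0,0]]]}}

```text
time_s: 13.2
position: [0.5927, 0.173, 0.1035]
ee_rot: [-0.001, 0.658, 0.753, -0.001]
contact_force: [-4.3, -3.4, 2.1]
finger_gap: 0.735
gripper_force: 68.6
```

>>> {"fn": "jog_arm", "kwargs": {"plan": [[[-0.1,0.7,0,0,0,0,0],[-0.1,0.7,0,0,0,0,0],[0,0,0,0,0,0,0],[0,0,0,0,0,0,0],[0,0,0,0,0,0,0]]]}}

```text
time_s: 13.7
position: [0.5927, 0.1731, 0.1034]
ee_rot: [0.0, 0.658, 0.753, -0.002]
contact_force: [-3.6, -7.0, 2.7]
finger_gap: 0.731
gripper_force: 68.7
```

>>> {"fn": "jog_arm", "kwargs": {"plan": [[[0.6,0.1,0,0,0,0,0],[0.6,0.1,0,0,0,0,0],[0,0,0,0,0,0,0],[0,0,0,0,0,0,0],[0,0,0,0,0,0,0]]]}}

```text
time_s: 14.2
position: [0.5928, 0.1731, 0.1035]
ee_rot: [-0.001, 0.658, 0.753, -0.003]
contact_force: [-8.4, -7.3, 4.9]
finger_gap: 0.733
gripper_force: 69.0
```

>>> {"fn": "jog_arm", "kwargs": {"plan": [[[0.5,0.6,0,0.002,-0.003,0,0],[0.5,0.6,0,0.002,-0.003,0,0],[0.5,0.6,0,0.002,-0.003,0,0],[0,0,0,0,0,0,0],[0,0,0,0,0,0,0]]]}}

```text
time_s: 14.7
position: [0.5928, 0.1732, 0.1034]
ee_rot: [0.0, 0.658, 0.753, -0.0]
contact_force: [-10.0, -12.5, 9.6]
finger_gap: 0.733
gripper_force: 69.6
```

```bash
python3 - <<'E'
from h import *
s=snapshot('scene');np.save('p.npy',s)
cv2.imwrite('pics/press.png',cv2.resize(s[190:290,280:413,::-1],None,fx=6,fy=6,interpolation=cv2.INTER_CUBIC))
for _ in range(1):
  o=status.observe();print({k:np.round(o[k],4).tolist() for k in('position','ee_rot','contact_force','ft_torque')})
E
```

```text
{'position': [0.5928, 0.1732, 0.1034], 'ee_rot': [0.0003, 0.6578, 0.7532, -0.0004], 'contact_force': [-11.537, -13.6039, 9.8275], 'ft_torque': [-2.3541, 2.4325, 0.0052]}
```

View pics/press.png

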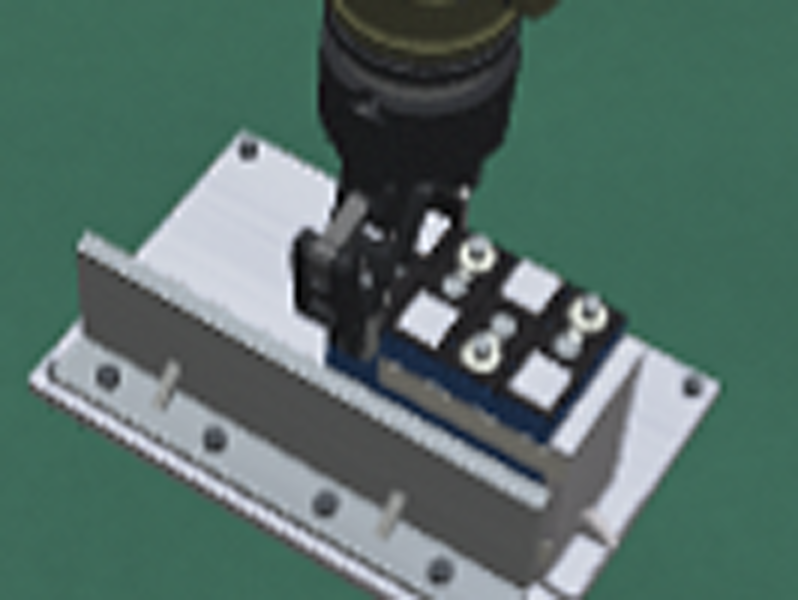

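>>> {"fn": "jog_arm", "kwargs": {"plan": [[[0.5,0.6,0,0.001,-0.002,0,0],[0.5,0.6,0,0.001,-0.002,0,0],[0.4,0.3,0,0.001,-0.001,0,0],[0,0,0,0,0,0,0],[0,0,0,0,0,0,0]]]}}

```text
time_s: 15.25
position: [0.5928, 0.1732, 0.1034]
ee_rot: [0.001, 0.658, 0.753, -0.0]
contact_force: [-15.9, -18.0, 14.2]
finger_gap: 0.729
gripper_force: 70.1
```

>>> {"fn": "jog_arm", "kwargs": {"plan": [[[0,0,0,0,0,0,0],[0,0,0,0,0,0,0],[0,0,0,0,0,0,0],[0,0,0,0,0,0,0],[0,0,0,0,0,0,0]]]}}

```text
time_s: 15.75
position: [0.5928, 0.1732, 0.1034]
ee_rot: [0.001, 0.658, 0.753, -0.0]
contact_force: [-17.2, -17.8, 13.8]
finger_gap: 0.737
gripper_force: 70.1
```

The cell is seated and stable, with about 19 N against the fence, 15 N against the row, and the tool vertical.

```bash
python3 -c "
from station import *
print(hand_in())"
```

```text
the job is handed in; nothing more can be done
None
```

The job is handed in: the loose cell stands next in the row with its pad away from the fence, and the gripper still holds it pressed against the fence (about 19 N) and the last cell (about 15 N); the arm stayed clear of the tape roll, mallet and multimeter, and it finished at about 16 s of the 48 s allowed.

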